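# Fit the loose crank and close the silversmith's screw press

### The job

Take the loose crank, fit it over the hex spindle down in the collar on top of the screw press, feeling for the flats until it drops fully home, and then wind it clockwise (seen from above) until the platen stops, closed on the copper blank. Leave the crank sitting on the spindle and let go, and leave the other things on the bench where they are.

Things in the scene. Friction and masses are not known exactly. Their poses are not given: they have to be found in the camera images.
- press: Green two-column hand screw press bolted to the bench. Origin: centre of the bed's underside; z up on the spindle axis, y from column to column. Bed 150 (x) x 190 (y) x 28 mm with a steel die and a copper blank (top 53.5 mm up). Columns 68 mm either side; crosshead 64 (x) x 176 (y) mm, its top 142 mm up, column nuts to 154 mm. On it stands a guard collar, bore 52, outside 62 mm, rim 174 mm up.
- spindle_seat (a point): On the spindle's vertical axis, 148 mm above the bench: top of the round flange on which the crank's underside rests when fully home. From here a hex 24 mm across flats rises 24 mm, topped by a centring cone 5 mm tall (radius 12 to 7 mm), inside the guard collar, whose rim is 26 mm above this point. The spindle is greased; it turns but does not rise, and takes about 0.05 N m (under 1 N at the handle).
- hex_top (a point): Top face of the hex, on the axis, 24 mm above spindle_seat. The hex's angle differs each time and is not reported. If the flats do not match, the crank rests here, its underside about 24 mm above its seat, until it is turned to match: the pattern repeats every 60 degrees and the socket falls over the hex within some 4 to 10 degrees of the match, the more the better it is centred.
- crank: Loose balanced steel crank, about 0.57 kg, standing on its socket on the bench. Origin: centre of the socket's mouth (its underside); z up. Socket tube 41 mm across, 38 mm tall; hex hole 26.2 mm across flats, 32 mm deep, two flats facing +x and -x. An arm 22 mm wide, 40 to 52 mm up, runs along +x to the handle and -x to a 34 mm ball 50 mm from the axis. Centre of mass within 10 mm of the hub axis.
- crank_boss (a point): Middle of the crank's square boss, by which it is best carried: on the hub axis, 54 mm above the crank's underside. The boss is 36 mm (crank x) by 32 mm (crank y, between the two flat faces to pinch), from 36 to 68 mm up. Its axes are the crank's. With the crank home, fingertips lower than 28 mm above its underside would meet the collar's rim.
- crank_handle (a point): Middle of the crank's upright red handle: a round sleeve 26 mm in diameter and 58 mm tall, parallel to the hub, 75 mm from its axis (crank +x), 54 to 112 mm above the crank's underside; this point is 84 mm above it. The sleeve spins freely on its pin, so it can be gripped from above and carried round in a level circle without turning the hand.
- platen (a joint): How far the press's platen has been wound down, in m: 0 fully open, 0.020 closed on the blank, where it stops hard. Turning the spindle clockwise seen from above lowers it by 12 mm per turn. It starts 9 to 16 mm short of closed.
- pliers: Bystander: pliers with red handles, 170 mm long, lying flat on the bench. Origin at the joint.
- wood_block: Bystander: wooden block 50 x 220 x 35 mm. Origin at the centre of its underside, long along y.
- hammer: Bystander: hammer with wooden handle, 240 mm long. Origin near the middle of its length.
- flux_jar: Bystander: amber glass jar, 64 mm in diameter, 85 mm tall. Origin at the centre of its underside.
- bench_block: Bystander: square steel bench block 100 x 100 x 22 mm. Origin at the centre of its underside.
- dish: Bystander: small copper dish, 100 mm in diameter, 30 mm tall. Origin at the centre of its underside.
- burnisher: Bystander: burnisher with dark wooden handle, 190 mm long. Origin near the middle of its length.
- snips: Bystander: scissors-like snips with white finger rings, about 160 mm long, lying flat. Origin at the pivot.
There are look-alikes about, which are no part of the job. What is shaped like the crank but pink or yellow is not meant.

How it is judged:
On the way:
1. the crank is fully home on the spindle (z of crank in the frame of spindle_seat below 0.005 m and horizontal distance between crank and spindle_seat below 0.005 m and angle between crank's own z axis and vertical below 0.1 rad), for 0.2 s.
At the end, for the whole second after the job is handed in: The platen is wound down to within 1 mm of closed (over 0.019 of 0.020 m), and the crank is left at rest on the spindle, upright within 0.1 rad, its underside within 5 mm of the flange and within 5 mm of the axis (all of step 1 and value of joint platen above 0.019 m and linear speed of crank below 0.02 m/s); the robot touches nothing.
It fails at once if one of the other things on the bench is moved by more than 30 mm (distance of any of pliers, wood_block, hammer, flux_jar, bench_block, dish, burnisher, snips from where it was at the start of the episode above 0.03 m).
It also fails if it takes over 64 s, if anything falls off the work surface, if the arm or the gripper's body presses on something with over 40 N, if the wrist force passes 120 N, or if a joint passes its speed limit or range.

### The arm

A 6-joint arm with a two-finger parallel gripper is mounted at the origin on the work surface. World frame = base frame: x ahead of the robot, y to its left, z up, the work surface at z = 0. Lengths are in m, angles in rad, forces in N, time in s.
With the tool pointing down it reaches from about 0.375 to 0.975 m from the base axis. Payload 3.8 kg.
Tool frame: the origin (TCP) lies midway between the tips of the shut fingers; the grasp point (between the pads) lies 19 mm behind it (bot.grip_point_offset is the z of the grasp point in the tool frame, in m); z points along the fingers, y is the line along which they close (so a half turn about z gives the same grasp; the last joint's range is limited). The gripper opens to 85 mm and grips with 20 to 120 N. Pads are 22 mm wide; open, the fingers measure 114 mm over their backs; the gripper's body (76 mm by 85 mm) begins 54 mm behind the grasp point. The pads swing forward as they close: fully open they stand 13 mm farther back than shut.
Start: joints at [1.294, 0.264, 1.604, -0, 1.274, -0.037], TCP at [0.16, 0.656, 0.231] pointing down, gripper open.
Joint ranges: [-2.63, 2.63], [-0.94, 2.18], [0.31, 2.57], [-1.31, 4.45], [0, 2.66], [-2.55, 2.55]. Speed limits (rad/s): [2.57, 2.57, 3.14, 3.14, 3.14, 3.14].

### API

Orientations are given as a rotation vector (axis times angle).
In Python, from workcell import sensors, optics, order, bot gives the robot as it stands.
- The arm moves only by the tool play_rows, never from a script. Its argument "commands" is a list of rows, each a list of 6 numbers: the shift along the tool's x, y, z in cm, then the turn, a rotation vector about the tool's x, y, z in rad. In form: [[dx, dy, dz, wx, wy, wz], ...]. A call has 1 to 5 rows; each row shifts and turns the commanded pose from where the row before left it, along the tool's axes as they then stand; what a row does not reach is not made up. A row lasts 1/12 s, in which the tool goes at most 41.7 mm and 7.16 degrees, less where a joint would pass 70% of its speed; a pose out of reach is approached as far as the arm can. A call with a gripper value outside its range is refused whole. "grip" is the closure, from 0 (fully open) to 1 (shut), set as the call begins (left out, the last holds). The fingers move at their own pace and stop on an object; "force" is the grip in N (left out, the last holds). Time passes only in rows, so rows that do not move let the fingers close. It gives the time, the measured TCP pose, the force, the opening and the grip force at its end, in the units of the state.
- sensors.read_state(): the state, without advancing time (a new reading comes with each control period).
- optics.read_camera(name): name is "side" or "top"; returns the picture (420x560x3 uint8, red, green, blue); there is no depth.
- optics.camera_info(name): a dict with "mtx" (3x3 intrinsics, pixels), "k1" (the pictures are not rectified: a ray, as slopes to the right and down, at radius r is drawn at 1 + k1 r^2 times it, then the intrinsics apply), "R" (3x3) and "t" (3): a world point X has camera coordinates R X + t. Camera axes: x right, y down, z forward; pixel columns grow to the right and rows downward; lengths in m; the calibration is good to about 2 mm. A picture is of the moment at which its call begins. camera_info takes no time and is no camera call.
- order.finish_job(): hands the job in; it is judged then, once.
The state is a dict: "time": time; "q": joint angles; "joint_vel": joint speeds; "joint_torque": joint torques, N m; "tool_pos": TCP position; "tcp_rot": TCP orientation; "wrist_force": force on the tool from outside, world axes, zero at the start; "torque": the same for the moment, N m; "width": opening from 0.0 (shut) to 1.0 (fully open); "grip_force": force on a finger pad.
Only numpy, scipy, OpenCV 4.12 (cv2) and the standard library are available. Lean on these libraries where they do the work, as an engineer would, in place of code of your own. Each camera call takes 0.05 s, during which the arm holds its last target. There are 200 camera calls.

## Working session

There is one attempt and no reset: what is moved stays moved. The work goes in short steps, Python scripts to look and compute and a tool call to move; the robot and the scene stay as the last step left them, time stands still between calls to the robot, and variables do not carry over. Pictures are saved under pics/ and viewed, at most 10 in all, crops included, and the job is handed in when it is done.

Besides the shell and the picture viewer there is one more tool, called after ">>>" as name(argument=value, ...) on one line, values as JSON. play_rows: Moves the arm, as the interface text tells. Its arguments: {"type":"object","properties":{"commands":{"type":"array","items":{"type":"array","items":{"type":"number"}}},"grip":{"type":"number"},"force":{"type":"number"}},"required":["commands"]}

```bash
mkdir -p pics; python3 - <<'E'
from workcell import sensors, optics, order, bot
import cv2
for n in("top","side"):
    cv2.imwrite(f"pics/{n}0.png",optics.read_camera(n)[...,::-1])
    c=optics.camera_info(n);print(n,c)
print(sensors.read_state())
E
```

```text
top {'mtx': array([[382.03662761,   0.        , 270.09634369],
       [  0.        , 382.03662761, 208.55457021],
       [  0.        ,   0.        ,   1.        ]]), 'k1': -0.09149531237521531, 'R': array([[ 0.02723147, -0.99960724,  0.00661843],
       [-0.9923636 , -0.02782977, -0.1201665 ],
       [ 0.12030349, -0.00329558, -0.99273169]]), 't': array([0.03571499, 0.49680771, 1.08906248])}
side {'mtx': array([[477.8433687 ,   0.        , 282.09797162],
       [  0.        , 477.8433687 , 212.75061137],
       [  0.        ,   0.        ,   1.        ]]), 'k1': 0.02444389603754896, 'R': array([[-0.98666232, -0.16181585,  0.01769471],
       [-0.10318322,  0.53764487, -0.83683404],
       [ 0.12589954, -0.82749841, -0.54717062]]), 't': array([0.49889026, 0.10991069, 1.669109  ])}
{'time': 0.1, 'q': array([ 1.29409992e+00,  2.64659157e-01,  1.60522106e+00,  7.94759260e-07,
        1.27374261e+00, -3.68767223e-02]), 'joint_vel': array([ 0.00027159, -0.00019809, -0.00144612, -0.00016518,  0.0003953 ,
        0.00021992]), 'joint_torque': array([-2.83990653e-05, -5.16708183e+01, -3.68590379e+01,  5.50420381e-06,
        6.33041142e-03, -1.62926500e-05]), 'tool_pos': array([0.16013559, 0.65504545, 0.23010797]), 'tcp_rot': array([-0.37576795, -3.11871713,  0.00314937]), 'wrist_force': array([-0.11061998,  0.56087236,  0.60117785]), 'torque': array([0.00933764, 0.02188878, 0.0204842 ]), 'grip_force': 0.0, 'width': 1.0046027804610616}
```

View pics/top0.png

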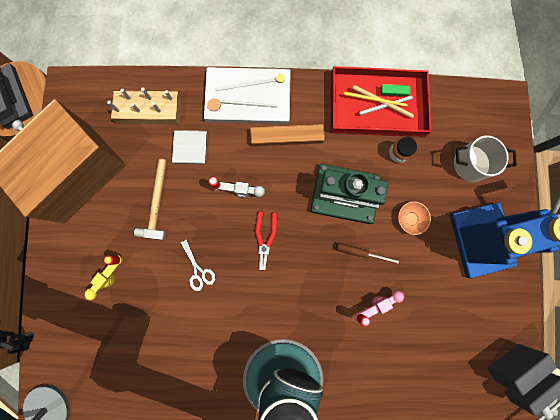

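View pics/side0.png

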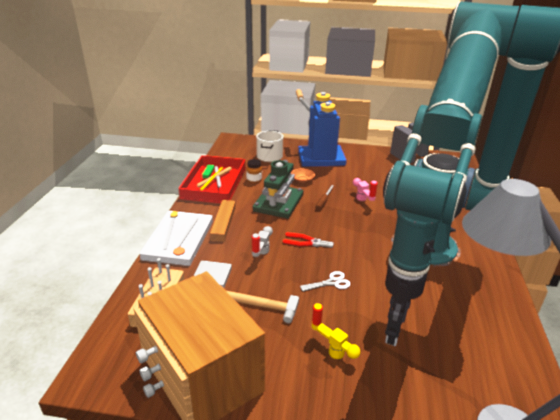

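Top view: steel crank with red handle at (240,187), yellow look-alike at (102,278), pink look-alike at (381,307). The green press is at (355,185), and the blue press at (520,240) is not meant. I choose the steel crank and the green press and check them in a close crop.

```bash
python3 - <<'E'
import cv2,numpy as np
t=cv2.imread("pics/top0.png");s=cv2.imread("pics/side0.png")
a=cv2.resize(t[170:210,200:275],None,fx=7,fy=7,interpolation=cv2.INTER_CUBIC)
b=cv2.resize(t[155:225,305:395],None,fx=5,fy=5,interpolation=cv2.INTER_CUBIC)
c=cv2.resize(s[220:265,240:285],None,fx=6,fy=6,interpolation=cv2.INTER_CUBIC)
d=cv2.resize(s[155:220,245:310],None,fx=5,fy=5,interpolation=cv2.INTER_CUBIC)
im=np.zeros((600,800,3),np.uint8)
im[:280,:270+255]=a[:, :525];im[:270,530:800]=c;im[280:600,:450]=b[:320];im[280:600,460:785]=d[:320]
cv2.imwrite("pics/crop1.png",im)
E
```

```text
(no output)
```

View pics/crop1.png

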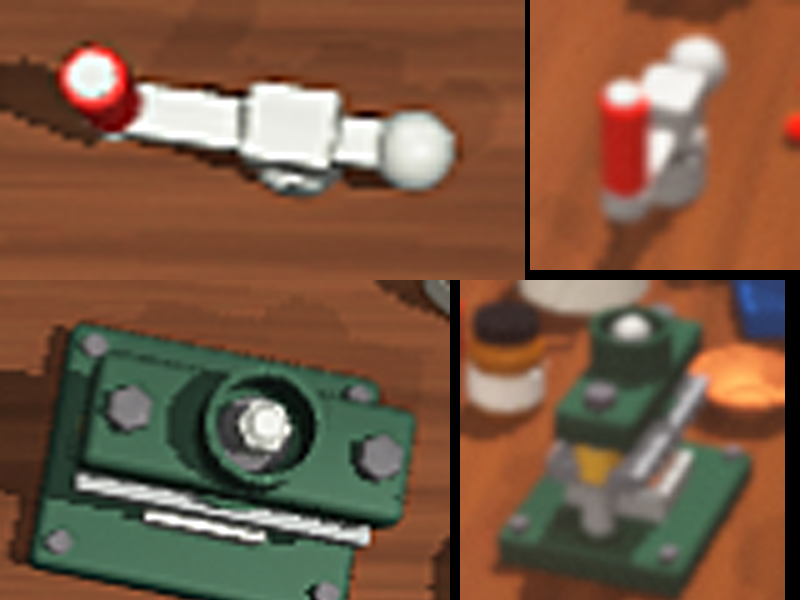

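Crop: the steel crank's boss top is at top px (241.7,187), handle top at (213,181), ball at (260,191). The green press's collar is at (357,185), with nuts at (330.5,180.6) and (381,190.4).

```bash
cat > h.py <<'E'
import numpy as np,cv2
from scipy.spatial.transform import Rotation as Ro
from workcell import sensors, optics, order, bot
def ray(n,u,v):
    c=optics.camera_info(n);K=c["mtx"]
    p=cv2.undistortPoints(np.array([[[u,v]]],float),K,np.array([c["k1"],0,0,0,0]))[0,0]
    R=c["R"];return -R.T@c["t"],R.T@np.array([*p,1])
def atz(n,u,v,z):
    o,d=ray(n,u,v);return (o+d*(z-o[2])/d[2]).round(4)
def proj(n,X):
    c=optics.camera_info(n)
    return cv2.projectPoints(np.array(X,float).reshape(-1,1,3),cv2.Rodrigues(c["R"])[0],c["t"],c["mtx"],np.array([c["k1"],0,0,0,0]))[0][:,0].round(1)
E
python3 - <<'E'
from h import *
H=-.5
P=lambda n,u,v,z:print(n,u,v,z,atz(n,u+H,v+H,z))
P("top",200+292/7,170+121/7,.068)
P("top",200+90/7,170+75/7,.112)
P("top",200+418/7,170+150/7,.046)
P("side",240+96/6,220+90/6,.112)
P("side",240+146/6,220+84/6,.068)
P("side",240+167/6,220+63/6,.046)
P("top",305+128/5,155+128/5,.154)
P("top",305+380/5,155+177/5,.154)
P("top",305+260/5,155+152/5,.174)
P("side",245+172/5,155+55/5,.174)
P("top",305+264/5,155+144/5,.177)
P("side",245+172/5,155+47/5,.177)
print(bot.grip_point_offset)
s=sensors.read_state();print(Ro.from_rotvec(s["tcp_rot"]).as_matrix().round(3))
E
```

```text
top 241.71428571428572 187.28571428571428 0.068 [0.5511 0.1335 0.068 ]
top 212.85714285714286 180.71428571428572 0.112 [0.5595 0.21   0.112 ]
top 259.7142857142857 191.42857142857142 0.046 [0.5443 0.0825 0.046 ]
side 256.0 235.0 0.112 [0.5591 0.2049 0.112 ]
side 264.3333333333333 234.0 0.068 [0.5463 0.1346 0.068 ]
side 267.8333333333333 230.5 0.046 [0.5445 0.0821 0.046 ]
top 330.6 180.6 0.154 [ 0.5605 -0.1062  0.154 ]
top 381.0 190.4 0.154 [ 0.5384 -0.2405  0.154 ]
top 357.0 185.4 0.174 [ 0.546  -0.1717  0.174 ]
side 279.4 166.0 0.174 [ 0.5461 -0.1543  0.174 ]
top 357.8 183.8 0.177 [ 0.5497 -0.1731  0.177 ]
side 279.4 164.4 0.177 [ 0.5473 -0.1612  0.177 ]
-0.0187
[[-0.971  0.238 -0.001]
 [ 0.238  0.971 -0.002]
 [ 0.    -0.002 -1.   ]]
```

>>> play_rows(commands=[[0,0,0,0,0,0.115],[0,0,0,0,0,0.115],[0,0,0,0,0,0.115],[0,0,0,0,0,0.115],[0,0,0,0,0,0.115]], grip=0)

```text
time: 0.52
tool_pos: [0.1602, 0.6552, 0.2305]
tcp_rot: [1.253, 2.881, -0.002]
wrist_force: [0.1, -0.3, -0.1]
width: 1.001
grip_force: 0.0
```

>>> play_rows(commands=[[0,0,0,0,0,0.115],[0,0,0,0,0,0.115],[0,0,0,0,0,0.115],[0,0,0,0,0,0.115],[0,0,0,0,0,0.115]])

```text
time: 0.93
tool_pos: [0.1602, 0.6553, 0.2305]
tcp_rot: [2.018, 2.407, -0.002]
wrist_force: [0.5, -0.1, -0.1]
width: 0.999
grip_force: 0.0
```

>>> play_rows(commands=[[0,0,0,0,0,0.1],[0,0,0,0,0,0.1],[-2.6,2.5,0,0,0,0],[-2.6,2.5,0,0,0,0],[-2.6,2.5,0,0,0,0]])

```text
time: 1.35
tool_pos: [0.2339, 0.5752, 0.2303]
tcp_rot: [2.24, 2.202, -0.002]
wrist_force: [1.5, -0.3, 0.6]
width: 1.002
grip_force: 0.0
```

>>> play_rows(commands=[[-2.6,2.5,0,0,0,0],[-2.6,2.5,0,0,0,0],[-2.6,2.5,0,0,0,0],[-2.6,2.5,0,0,0,0],[-2.6,2.5,0,0,0,0]])

```text
time: 1.77
tool_pos: [0.3569, 0.4422, 0.2308]
tcp_rot: [2.242, 2.2, -0.001]
wrist_force: [0.4, 0.4, 0.1]
width: 1.002
grip_force: 0.0
```

>>> play_rows(commands=[[-2.6,2.5,0,0,0,0],[-2.6,2.5,0,0,0,0],[-2.6,2.5,0,0,0,0],[-2.6,2.5,0,0,0,0],[-2.6,2.5,0,0,0,0]])

```text
time: 2.18
tool_pos: [0.4794, 0.3099, 0.2308]
tcp_rot: [-2.242, -2.2, 0.001]
wrist_force: [1.0, 0.6, 0.5]
width: 0.999
grip_force: 0.0
```

>>> play_rows(commands=[[-2.6,2.5,0,0,0,0],[-2.6,2.5,0,0,0,0],[-2.6,2.5,0,0,0,0],[-2.6,2.5,0,0,0,0],[-2.6,2.5,0,0,0,0]])

```text
time: 2.6
tool_pos: [0.602, 0.1776, 0.2307]
tcp_rot: [-2.242, -2.2, 0.001]
wrist_force: [-0.0, 0.5, 1.0]
width: 1.002
grip_force: 0.0
```

>>> play_rows(commands=[[0,0,0,0,0,0],[0,0,0,0,0,0]])

```text
time: 2.77
tool_pos: [0.602, 0.1774, 0.2304]
tcp_rot: [-2.246, -2.196, 0.002]
wrist_force: [-0.6, 0.2, -0.1]
width: 1.001
grip_force: 0.0
```

>>> play_rows(commands=[[0,0,0,0,0,0.1],[-2.5,-2.3,0,0,0,0],[-2.6,-2.4,0,0,0,0],[0,0,0,0,0,0],[0,0,0,0,0,0]])

```text
time: 3.18
tool_pos: [0.5463, 0.1344, 0.2306]
tcp_rot: [-2.349, -2.085, 0.002]
wrist_force: [0.1, 0.4, 0.3]
width: 0.997
grip_force: 0.0
```

```bash
python3 - <<'E'
from h import *
s=sensors.read_state();print(s["q"].round(3),s["tool_pos"].round(4))
R=Ro.from_rotvec(s["tcp_rot"]).as_matrix();print(R.round(3))
print((R.T@(np.array([.5495,.1325,.036])-s["tool_pos"])*100).round(2))
t=optics.read_camera("top")[...,::-1]; v=optics.read_camera("side")[...,::-1]
cv2.imwrite("pics/a.png",np.hstack([cv2.resize(t[140:230,190:290],None,fx=4,fy=4),cv2.resize(v[180:270,210:310],None,fx=4,fy=4)]))
E
```

```text
[1.970e-01 5.300e-02 1.847e+00 1.000e-03 1.242e+00 3.150e-01] [0.5463 0.1344 0.2306]
[[ 0.119  0.993 -0.002]
 [ 0.993 -0.119  0.   ]
 [-0.    -0.002 -1.   ]]
[-0.15  0.38 19.46]
```

View pics/a.png

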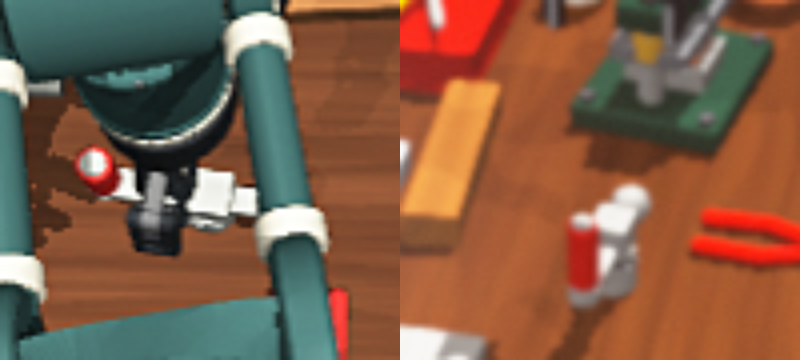

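The crank is unmoved at top px (240,187). The fingers hang above it, at about (229,198) because of their height. I descend and check again before closing.

>>> play_rows(commands=[[-0.2,0.4,3,0,0,0],[0,0,4,0,0,0],[0,0,4,0,0,0],[0,0,2,0,0,0],[0,0,0,0,0,0]])

```text
time: 3.7
tool_pos: [0.5483, 0.1319, 0.0952]
tcp_rot: [-2.344, -2.083, 0.014]
wrist_force: [-1.4, -0.3, -0.4]
width: 1.002
grip_force: 0.0
```

```bash
python3 - <<'E'
from h import *
s=sensors.read_state();print(s["tool_pos"].round(4))
print(proj("top",[s["tool_pos"]]),proj("side",[s["tool_pos"]]))
t=optics.read_camera("top")[...,::-1]; v=optics.read_camera("side")[...,::-1]
cv2.imwrite("pics/b.png",np.hstack([cv2.resize(t[150:225,195:290],None,fx=4.2,fy=4.2),cv2.resize(v[185:260,220:315],None,fx=4.2,fy=4.2)]))
E
```

```text
[0.5483 0.1319 0.0952]
[[241.1 186.1]] [[263.4 226.3]]
```

View pics/b.png

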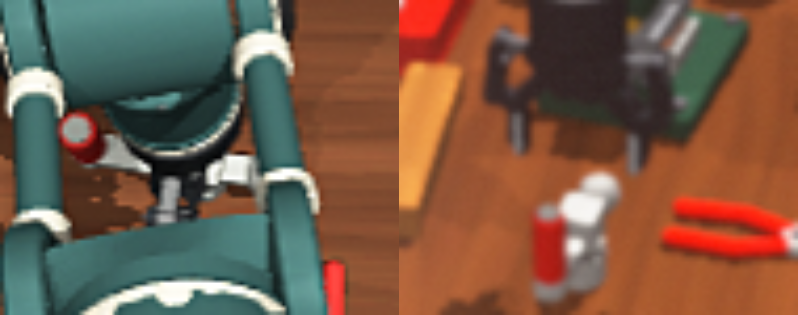

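The fingers straddle the boss correctly: tips at side px (248,221) and (276,225), boss at (264,235). I go down and grip.

>>> play_rows(commands=[[0,0.1,3,0,0,0],[0,0,2.9,0,0,0],[0,0,0,0,0,0],[0,0,0,0,0,0]])

```text
time: 4.13
tool_pos: [0.5539, 0.132, 0.0433]
tcp_rot: [-2.349, -2.086, 0.0]
wrist_force: [-0.6, 0.6, 1.3]
width: 0.999
grip_force: 0.0
```

>>> play_rows(commands=[[0,0,0,0,0,0],[0,0,0,0,0,0],[0,0,0,0,0,0],[0,0,0,0,0,0],[0,0,0,0,0,0]], grip=1, force=50)

```text
time: 4.55
tool_pos: [0.5529, 0.1318, 0.0438]
tcp_rot: [-2.349, -2.084, 0.001]
wrist_force: [-5.0, 0.4, 8.2]
width: 0.369
grip_force: 50.0
```

>>> play_rows(commands=[[0,0,0,0,0,0],[0,0,0,0,0,0],[0,0,0,0,0,0],[0,0,0,0,0,0],[0,0,0,0,0,0]])

```text
time: 4.97
tool_pos: [0.5529, 0.1319, 0.0438]
tcp_rot: [-2.349, -2.085, 0.001]
wrist_force: [-4.8, 0.2, 9.3]
width: 0.367
grip_force: 50.6
```

```bash
python3 - <<'E'
from h import *
s=sensors.read_state();print(s["q"].round(3),s["joint_torque"].round(1),s["torque"].round(2))
R=Ro.from_rotvec(s["tcp_rot"]).as_matrix();print(R.round(4))
E
```

```text
[1.900e-01 2.520e-01 1.996e+00 1.000e-03 8.940e-01 3.090e-01] [ -1.  -40.1 -29.6  -0.4  -1.8   0. ] [0.1  0.92 0.03]
[[ 1.189e-01  9.929e-01 -9.000e-04]
 [ 9.929e-01 -1.189e-01  4.000e-04]
 [ 3.000e-04 -9.000e-04 -1.000e+00]]
```

>>> play_rows(commands=[[0,0,0,0,0,0],[0,0,0,0,0,0],[0,0,0.4,0,0,0],[0,0,0.5,0,0,0],[0,0,0,0,0,0]], grip=0.4)

```text
time: 5.38
tool_pos: [0.5525, 0.1313, 0.0319]
tcp_rot: [-2.349, -2.085, 0.003]
wrist_force: [-1.2, 0.6, 0.1]
width: 0.6
grip_force: 0.0
```

>>> play_rows(commands=[[0,0,0,0,0,0],[0,0,0,0,0,0],[0,0,0,0,0,0],[0,0,0,0,0,0],[0,0,0,0,0,0]], grip=1, force=50)

```text
time: 5.8
tool_pos: [0.551, 0.1314, 0.0328]
tcp_rot: [-2.347, -2.083, 0.006]
wrist_force: [-5.1, 0.0, 4.4]
width: 0.407
grip_force: 49.3
```

>>> play_rows(commands=[[0,0,0,0,0,0],[0,0,-3,0,0,0],[0,0,-3,0,0,0],[0,0,0,0,0,0],[0,0,0,0,0,0]])

```text
time: 6.22
tool_pos: [0.5545, 0.1317, 0.0941]
tcp_rot: [2.348, 2.084, 0.004]
wrist_force: [-0.1, -0.6, -6.0]
width: 0.405
grip_force: 51.9
```

>>> play_rows(commands=[[0,0,2.5,0,0,0],[0,0,2.2,0,0,0],[0,0,0.7,0,0,0],[0,0,0.5,0,0,0],[0,0,0.3,0,0,0]])

```text
time: 6.63
tool_pos: [0.5484, 0.13, 0.0325]
tcp_rot: [-2.344, -2.082, 0.019]
wrist_force: [-24.5, -7.0, 47.4]
width: 0.399
grip_force: 58.0
```

>>> play_rows(commands=[[0,0,0,0,0,0],[0,0,0,0,0,0],[0,0,0,0,0,0],[0,0,0,0,0,0],[0,0,-0.6,0,0,0]], grip=0.4)

```text
time: 7.05
tool_pos: [0.5525, 0.1314, 0.0362]
tcp_rot: [-2.349, -2.085, 0.003]
wrist_force: [-0.4, 0.5, -0.4]
width: 0.601
grip_force: 0.0
```

>>> play_rows(commands=[[0,0,0,0,0,0],[0,0,0,0,0,0]])

```text
time: 7.22
tool_pos: [0.554, 0.1317, 0.0379]
tcp_rot: [2.349, 2.085, 0.002]
wrist_force: [0.3, 0.7, -0.0]
width: 0.6
grip_force: 0.0
```

>>> play_rows(commands=[[0,-0.2,-0.25,0,0,0],[0,0,0,0,0,0]])

```text
time: 7.38
tool_pos: [0.5512, 0.1319, 0.0401]
tcp_rot: [-2.35, -2.085, 0.0]
wrist_force: [0.6, 0.4, -0.3]
width: 0.603
grip_force: 0.0
```

>>> play_rows(commands=[[0,0,0,0,0,0],[0,0,0,0,0,0],[0,0,0,0,0,0],[0,0,0,0,0,0],[0,0,0,0,0,0]], grip=1, force=60)

```text
time: 7.8
tool_pos: [0.5506, 0.1318, 0.0399]
tcp_rot: [-2.349, -2.085, 0.002]
wrist_force: [-4.2, 0.3, 4.4]
width: 0.367
grip_force: 61.3
```

>>> play_rows(commands=[[0,0,-2,0,0,0],[0,0,-3.5,0,0,0],[0,0,-3.5,0,0,0],[0,0,-3,0,0,0],[0,0,0,0,0,0]])

```text
time: 8.22
tool_pos: [0.5559, 0.1325, 0.166]
tcp_rot: [2.345, 2.081, 0.016]
wrist_force: [2.4, 1.0, -4.1]
width: 0.364
grip_force: 61.0
```

>>> play_rows(commands=[[0,0,-3.5,0,0,0],[0,0,-3.5,0,0,0],[0,0,-3,0,0,0],[0,0,0,0,0,0],[0,0,0,0,0,0]])

```text
time: 8.63
tool_pos: [0.5521, 0.1318, 0.2593]
tcp_rot: [2.349, 2.085, 0.002]
wrist_force: [-0.3, 0.1, -6.3]
width: 0.364
grip_force: 62.0
```

```bash
python3 - <<'E'
from h import *
s=sensors.read_state();print(s["q"].round(3),s["tool_pos"].round(4),s["torque"].round(2))
R=Ro.from_rotvec(s["tcp_rot"]).as_matrix();print(R.round(3))
v=optics.read_camera("side")[...,::-1];p=proj("side",[s["tool_pos"]])[0];print(p)
x,y=int(p[0]),int(p[1])
cv2.imwrite("pics/c.png",cv2.resize(v[y-50:y+50,x-50:x+50],None,fx=6,fy=6,interpolation=cv2.INTER_CUBIC))
E
```

```text
[ 0.191  0.043  1.805 -0.     1.292  0.31 ] [0.5521 0.1318 0.2593] [-0.03  0.06  0.06]
[[ 0.119  0.993  0.002]
 [ 0.993 -0.119  0.   ]
 [ 0.     0.002 -1.   ]]
[262.  182.8]
```

View pics/c.png

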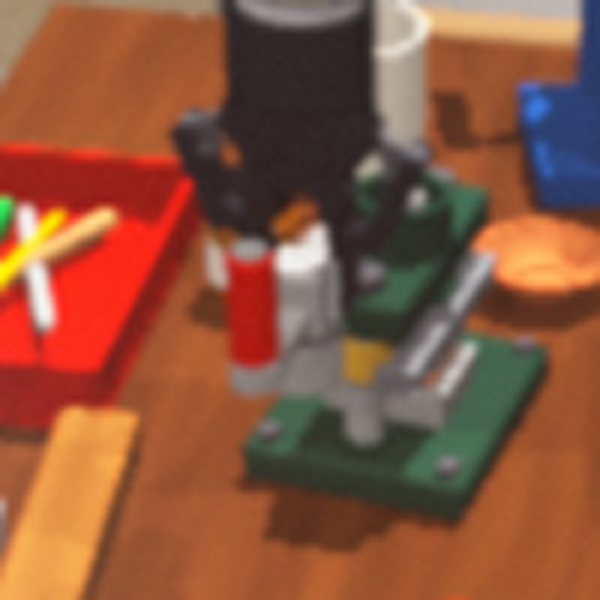

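The crank hangs upright in the fingers, handle at side px (253,183). The press is clear below it.

>>> play_rows(commands=[[0,0,0,0,0,-0.12],[0,0,0,0,0,-0.12],[0,0,0,0,0,-0.12],[0,0,0,0,0,-0.12],[0,0,0,0,0,-0.12]])

```text
time: 9.1
tool_pos: [0.5489, 0.1313, 0.2542]
tcp_rot: [-1.617, -2.686, 0.009]
wrist_force: [0.2, 0.2, -6.3]
width: 0.368
grip_force: 61.9
```

>>> play_rows(commands=[[0,0,0,0,0,-0.12],[0,0,0,0,0,-0.12],[0,0,0,0,0,-0.12],[0,0,0,0,0,-0.12],[0,0,0,0,0,-0.12]])

```text
time: 9.52
tool_pos: [0.5489, 0.1313, 0.2542]
tcp_rot: [-0.751, -3.043, 0.006]
wrist_force: [-0.3, 0.2, -6.7]
width: 0.364
grip_force: 61.9
```

>>> play_rows(commands=[[0,0,0,0,0,-0.12],[0,0,0,0,0,-0.12],[0,0,0,0,0,-0.12],[0,0,0,0,0,-0.12],[0,0,0,0,0,-0.12]])

```text
time: 9.93
tool_pos: [0.5489, 0.1313, 0.2542]
tcp_rot: [0.182, -3.128, 0.002]
wrist_force: [0.2, 0.6, -6.7]
width: 0.362
grip_force: 61.9
```

>>> play_rows(commands=[[0,0,0,0,0,-0.12],[0,0,0,0,0,-0.12],[0,0,0,0,0,-0.1],[0,0,0,0,0,0],[0,0,0,0,0,0]])

```text
time: 10.35
tool_pos: [0.5495, 0.1314, 0.2556]
tcp_rot: [0.695, -3.057, -0.0]
wrist_force: [-0.8, 0.4, -6.0]
width: 0.362
grip_force: 61.9
```

```bash
cat >> h.py <<'E'
def go(x,y,z):
    s=sensors.read_state();R=Ro.from_rotvec(s["tcp_rot"]).as_matrix()
    print("q",s["q"].round(3),"pos",s["tool_pos"].round(4),"y-ang",np.degrees(np.arctan2(R[1,1],R[0,1])).round(1),"zaxis",R[:,2].round(3),"F",s["wrist_force"].round(1),"T",s["torque"].round(2))
    print("move cm",(R.T@(np.array([x,y,z])-s["tool_pos"])*100).round(2))
E
python3 - <<'E'
from h import *
print(proj("side",[[.561,.2063,.331]]),"seen 253.2,172.8")
go(.5495,-.173,.259)
E
```

```text
[[253.8 173.5]] seen 253.2,172.8
q [ 0.191  0.046  1.809  0.     1.293 -1.827] pos [0.5495 0.1314 0.2556] y-ang 115.6 zaxis [-0.006 -0.001 -1.   ] F [-0.8  0.4 -6. ] T [ 0.04 -0.1  -0.02]
move cm [ 13.17 -27.45  -0.3 ]
```

>>> play_rows(commands=[[1.6,-3.4,0,0,0,0],[1.6,-3.4,0,0,0,0],[1.6,-3.4,0,0,0,0],[1.6,-3.4,0,0,0,0],[1.6,-3.4,0,0,0,0]])

```text
time: 10.77
tool_pos: [0.5522, -0.0574, 0.2578]
tcp_rot: [0.697, -3.061, -0.001]
wrist_force: [1.2, -0.3, -7.3]
width: 0.365
grip_force: 63.8
```

>>> play_rows(commands=[[1.6,-3.4,0,0,0,0],[1.6,-3.4,0,0,0,0],[1.6,-3.4,0,0,0,0],[0,0,0,0,0,0],[0,0,0,0,0,0]])

```text
time: 11.18
tool_pos: [0.5534, -0.1708, 0.2577]
tcp_rot: [0.691, -3.062, -0.002]
wrist_force: [0.7, 0.4, -6.1]
width: 0.362
grip_force: 64.0
```

```bash
python3 - <<'E'
from h import *
go(.5495,-.173,.230)
E
```

```text
q [-0.342  0.07   1.78   0.     1.295 -2.357] pos [ 0.5534 -0.1708  0.2577] y-ang 115.4 zaxis [-0.003  0.001 -1.   ] F [ 0.7  0.4 -6.1] T [ 0.09 -0.    0.01]
move cm [ 0.44 -0.04  2.77]
```

>>> play_rows(commands=[[0.4,0,1,0,0,0],[0,0,1.5,0,0,0],[0,0,1,0,0,0],[0,0,0,0,0,0],[0,0,0,0,0,0]])

```text
time: 11.6
tool_pos: [0.5498, -0.1691, 0.2229]
tcp_rot: [0.702, -3.059, -0.003]
wrist_force: [-0.1, -0.1, -5.8]
width: 0.364
grip_force: 64.0
```

```bash
python3 - <<'E'
from h import *
go(.5495,-.173,.213)
t=optics.read_camera("top")[...,::-1]; v=optics.read_camera("side")[...,::-1]
cv2.imwrite("pics/d.png",np.hstack([cv2.resize(t[145:225,310:400],None,fx=4.4,fy=4.4,interpolation=cv2.INTER_CUBIC),cv2.resize(v[125:205,235:325],None,fx=4.4,fy=4.4,interpolation=cv2.INTER_CUBIC)]))
E
```

```text
q [-0.342  0.084  1.829  0.     1.232 -2.364] pos [ 0.5498 -0.1691  0.2229] y-ang 115.9 zaxis [-0.003  0.001 -1.   ] F [-0.1 -0.1 -5.8] T [-0.02 -0.1  -0.03]
move cm [ 0.19 -0.34  0.99]
```

View pics/d.png

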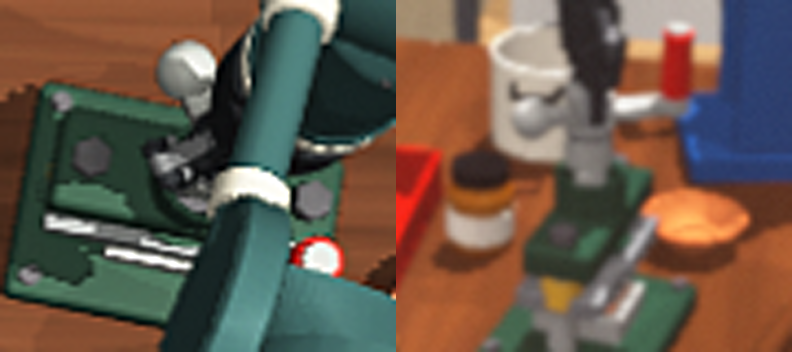

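The socket tube stands over the collar, at side px (279,161). I now centre it and lower slowly.

>>> play_rows(commands=[[0.2,-0.35,0,0,0,0],[0,0,0.3,0,0,0],[0,0,0.3,0,0,0],[0,0,0,0,0,0],[0,0,0,0,0,0]])

```text
time: 12.12
tool_pos: [0.5503, -0.1745, 0.2185]
tcp_rot: [0.701, -3.062, -0.001]
wrist_force: [-0.8, 0.3, -6.1]
width: 0.36
grip_force: 64.1
```

>>> play_rows(commands=[[0,0,0.15,0,0,0],[0,0,0.15,0,0,0],[0,0,0.1,0,0,0],[0,0,0,0,0,0],[0,0,0,0,0,0]])

```text
time: 12.53
tool_pos: [0.5505, -0.1745, 0.2146]
tcp_rot: [0.701, -3.062, -0.0]
wrist_force: [0.2, 0.1, -6.1]
width: 0.365
grip_force: 64.1
```

```bash
python3 - <<'E'
from h import *
go(.5495,-.173,.212)
E
```

```text
q [-0.35   0.092  1.836  0.     1.214 -2.371] pos [ 0.5505 -0.1745  0.2146] y-ang 115.8 zaxis [-0.  0. -1.] F [ 0.2  0.1 -6.1] T [ 0.06 -0.04  0.06]
move cm [0.03 0.18 0.26]
```

>>> play_rows(commands=[[0,0.15,0.1,0,0,0],[0,0,0.1,0,0,0],[0,0,0,0,0,0]])

```text
time: 12.78
tool_pos: [0.5497, -0.173, 0.2125]
tcp_rot: [0.701, -3.062, -0.0]
wrist_force: [0.4, -0.6, -6.4]
width: 0.368
grip_force: 64.1
```

>>> play_rows(commands=[[0,0,0.1,0,0,0],[0,0,0.1,0,0,0],[0,0,0,0,0,0]])

```text
time: 13.03
tool_pos: [0.5502, -0.1732, 0.2116]
tcp_rot: [-0.701, 3.062, -0.0]
wrist_force: [-0.9, 1.0, -1.0]
width: 0.363
grip_force: 64.8
```

>>> play_rows(commands=[[0,0,0.1,0,0,0],[0,0,0,0,0,0]])

```text
time: 13.2
tool_pos: [0.5504, -0.1733, 0.2114]
tcp_rot: [-0.701, 3.061, -0.001]
wrist_force: [-3.1, 1.9, 4.1]
width: 0.363
grip_force: 65.5
```

>>> play_rows(commands=[[0,0.08,0.05,0,0,0.06],[0,0,0,0,0,0.06],[0,0,0,0,0,0.06],[0,0,0,0,0,0.06],[0,0,0,0,0,0]])

```text
time: 13.62
tool_pos: [0.551, -0.1736, 0.2115]
tcp_rot: [-0.327, 3.121, -0.005]
wrist_force: [-1.1, -0.6, 5.7]
width: 0.362
grip_force: 65.5
```

>>> play_rows(commands=[[0,0,0,0,0,0.06],[0,0,0,0,0,0.06],[0,0,0,0,0,0.06],[0,0,0,0,0,0.06],[0,0,0,0,0,0]])

```text
time: 14.03
tool_pos: [0.5511, -0.1735, 0.2113]
tcp_rot: [0.048, 3.137, -0.004]
wrist_force: [-1.0, -1.0, 5.2]
width: 0.365
grip_force: 65.5
```

>>> play_rows(commands=[[0,0,0,0,0,0.06],[0,0,0,0,0,0.06],[0,0,0,0,0,0.06],[0,0,0,0,0,0.06],[0,0,0,0,0,0]])

```text
time: 14.45
tool_pos: [0.5493, -0.1726, 0.2082]
tcp_rot: [-0.423, -3.112, 0.0]
wrist_force: [0.3, -0.9, -6.3]
width: 0.363
grip_force: 64.1
```

It dropped in (z fell, weight off the spindle). I lower it to the seat.

>>> play_rows(commands=[[0,0,0.3,0,0,0],[0,0,0.3,0,0,0],[0,0,0.3,0,0,0],[0,0,0,0,0,0]])

```text
time: 14.78
tool_pos: [0.5492, -0.1728, 0.1988]
tcp_rot: [-0.421, -3.112, 0.001]
wrist_force: [0.4, -2.9, -6.5]
width: 0.36
grip_force: 64.1
```

>>> play_rows(commands=[[0,0,0.3,0,0,0],[0,0,0.3,0,0,0],[0,0,0.2,0,0,0],[0,0,0,0,0,0],[0,0,0,0,0,0]])

```text
time: 15.2
tool_pos: [0.5496, -0.1728, 0.192]
tcp_rot: [-0.422, -3.113, 0.001]
wrist_force: [1.7, -3.7, -7.0]
width: 0.371
grip_force: 64.1
```

```bash
python3 - <<'E'
from h import *
go(.5495,-.173,.188)
E
```

```text
q [-3.480e-01  1.060e-01  1.863e+00 -1.000e-03  1.172e+00 -1.648e+00] pos [ 0.5496 -0.1728  0.192 ] y-ang 74.5 zaxis [-0.    -0.001 -1.   ] F [ 1.7 -3.7 -7. ] T [-0.85 -0.24 -0.02]
move cm [ 0.   -0.02  0.4 ]
```

>>> play_rows(commands=[[-0.02,-0.05,0.2,0,0,0],[0,0,0.15,0,0,0],[0,0,0.1,0,0,0],[0,0,0,0,0,0]])

```text
time: 15.53
tool_pos: [0.5497, -0.173, 0.1881]
tcp_rot: [0.422, 3.113, 0.0]
wrist_force: [0.7, -2.2, -4.4]
width: 0.367
grip_force: 64.3
```

>>> play_rows(commands=[[0,0,0.1,0,0,0],[0,0,0,0,0,0]])

```text
time: 15.7
tool_pos: [0.5499, -0.173, 0.188]
tcp_rot: [0.422, 3.112, -0.0]
wrist_force: [-2.1, -2.7, 1.8]
width: 0.363
grip_force: 65.1
```

Seated (contact at underside 148 mm). I start winding clockwise.

>>> play_rows(commands=[[0,0,-0.05,0,0,0.1],[0,0,0,0,0,0.115],[0,0,0,0,0,0.115],[0,0,0,0,0,0.115],[0,0,0,0,0,0.115]])

```text
time: 16.12
tool_pos: [0.5501, -0.1736, 0.188]
tcp_rot: [1.273, 2.87, -0.001]
wrist_force: [0.7, -4.3, -0.2]
width: 0.362
grip_force: 64.9
```

>>> play_rows(commands=[[0,0,0,0,0,0.115],[0,0,0,0,0,0.115],[0,0,0,0,0,0.115],[0,0,0,0,0,0.115],[0,0,0,0,0,0.115]])

```text
time: 16.53
tool_pos: [0.5502, -0.1741, 0.1881]
tcp_rot: [2.034, 2.39, -0.001]
wrist_force: [0.4, -5.6, -1.6]
width: 0.362
grip_force: 64.8
```

```bash
python3 - <<'E'
from h import *
go(.5497,-.173,.188)
E
```

```text
q [-0.349  0.11   1.867 -0.002  1.162 -0.509] pos [ 0.5502 -0.1741  0.1881] y-ang 9.2 zaxis [ 0.002 -0.002 -1.   ] F [ 0.4 -5.6 -1.6] T [-0.94 -0.    0.05]
move cm [ 0.11 -0.04  0.01]
```

>>> play_rows(commands=[[0,0,0,0,0,0.115],[0,0,0,0,0,0.115],[0,0,0,0,0,0.115],[0,0,0,0,0,0.115],[0,0,0,0,0,0.115]])

```text
time: 16.95
tool_pos: [0.5502, -0.1746, 0.188]
tcp_rot: [2.628, 1.715, -0.001]
wrist_force: [0.4, -6.0, -2.8]
width: 0.365
grip_force: 64.7
```

>>> play_rows(commands=[[0,0,0,0,0,0.115],[0,0,0,0,0,0.115],[0,0,0,0,0,0.115],[0,0,0,0,0,0.115],[0,0,0,0,0,0.115]])

```text
time: 17.37
tool_pos: [0.5498, -0.1749, 0.188]
tcp_rot: [3.006, 0.9, -0.001]
wrist_force: [-1.8, -6.3, -0.6]
width: 0.368
grip_force: 64.6
```

>>> play_rows(commands=[[0,0,0,0,0,0.115],[0,0,0,0,0,0.115],[0,0,0,0,0,0.115],[0,0,0,0,0,0.115],[0,0,0,0,0,0.115]])

```text
time: 17.78
tool_pos: [0.5494, -0.175, 0.188]
tcp_rot: [3.138, 0.011, -0.0]
wrist_force: [-3.1, -7.7, -0.6]
width: 0.364
grip_force: 64.7
```

>>> play_rows(commands=[[0,0,0,0,0,0.115],[0,0,0,0,0,0.115],[0,0,0,0,0,0.115],[0,0,0,0,0,0.115],[0,0,0,0,0,0.115]])

```text
time: 18.2
tool_pos: [0.5489, -0.1748, 0.1879]
tcp_rot: [3.012, -0.88, -0.0]
wrist_force: [-3.4, -6.3, 0.2]
width: 0.363
grip_force: 64.8
```

>>> play_rows(commands=[[0,0,0,0,0,0.115],[0,0,0,0,0,0.115],[0,0,0,0,0,0.115],[0,0,0,0,0,0.115],[0,0,0,0,0,0.08]])

```text
time: 18.62
tool_pos: [0.5488, -0.1743, 0.1879]
tcp_rot: [2.669, -1.651, -0.0]
wrist_force: [-2.2, -5.7, 0.7]
width: 0.363
grip_force: 64.9
```

```bash
python3 - <<'E'
from h import *
go(.5497,-.173,.188)
E
```

```text
q [-0.349  0.11   1.868 -0.003  1.165  2.331] pos [ 0.5488 -0.1743  0.1879] y-ang -153.5 zaxis [-0.002 -0.003 -1.   ] F [-2.2 -5.7  0.7] T [-1.17  0.85  0.03]
move cm [-0.08 -0.14 -0.01]
```

>>> play_rows(commands=[[0,0,0,0,0,0],[0,0,0,0,0,0],[0,0,0,0,0,0],[0,0,0,0,0,0],[0,0,-1,0,0,0]], grip=0)

```text
time: 19.03
tool_pos: [0.5484, -0.1721, 0.1955]
tcp_rot: [2.676, -1.645, -0.006]
wrist_force: [0.5, -0.0, -1.2]
width: 0.996
grip_force: 0.0
```

>>> play_rows(commands=[[0,0,-2.5,0,0,0],[0,0,-2.5,0,0,0],[0,0,-2.5,0,0,0],[0,0,0,0,0,-0.1],[0,0,0,0,0,-0.12]])

```text
time: 19.45
tool_pos: [0.5514, -0.1733, 0.2764]
tcp_rot: [-2.843, 1.334, -0.01]
wrist_force: [-0.6, -0.4, -1.3]
width: 1.0
grip_force: 0.0
```

>>> play_rows(commands=[[0,0,0,0,0,-0.12],[0,0,0,0,0,-0.12],[0,0,0,0,0,-0.12],[0,0,0,0,0,-0.12],[0,0,0,0,0,-0.12]])

```text
time: 19.87
tool_pos: [0.55, -0.1728, 0.2733]
tcp_rot: [-3.112, 0.433, -0.002]
wrist_force: [0.4, 0.3, -0.1]
width: 0.999
grip_force: 0.0
```

>>> play_rows(commands=[[0,0,0,0,0,-0.12],[0,0,0,0,0,-0.12],[0,0,0,0,0,-0.12],[0,0,0,0,0,-0.12],[0,0,0,0,0,-0.12]])

```text
time: 20.28
tool_pos: [0.5499, -0.1728, 0.2733]
tcp_rot: [3.1, 0.506, 0.001]
wrist_force: [-0.4, 0.3, 0.5]
width: 0.997
grip_force: 0.0
```

>>> play_rows(commands=[[0,0,0,0,0,-0.12],[0,0,0,0,0,-0.12],[0,0,0,0,0,-0.12],[0,0,0,0,0,-0.12],[0,0,0,0,0,-0.12]])

```text
time: 20.7
tool_pos: [0.5499, -0.1728, 0.2733]
tcp_rot: [2.812, 1.4, 0.001]
wrist_force: [0.3, 0.7, 0.6]
width: 1.0
grip_force: 0.0
```

>>> play_rows(commands=[[0,0,0,0,0,-0.12],[0,0,0,0,0,-0.12],[0,0,0,0,0,-0.12],[0,0,0,0,0,-0.12],[0,0,0,0,0,-0.12]])

```text
time: 21.12
tool_pos: [0.5499, -0.1728, 0.2733]
tcp_rot: [2.273, 2.168, 0.001]
wrist_force: [0.4, -0.0, 0.1]
width: 1.001
grip_force: 0.0
```

>>> play_rows(commands=[[0,0,0,0,0,-0.12],[0,0,0,0,0,-0.12],[0,0,0,0,0,-0.12],[0,0,0,0,0,-0.12],[0,0,0,0,0,0]])

```text
time: 21.53
tool_pos: [0.5499, -0.1728, 0.2732]
tcp_rot: [1.696, 2.643, 0.001]
wrist_force: [0.3, -0.3, -0.3]
width: 0.998
grip_force: 0.0
```

```bash
python3 - <<'E'
from h import *
go(.5494,-.1744,.19)
v=optics.read_camera("side")[...,::-1]
cv2.imwrite("pics/e.png",cv2.resize(v[110:210,220:340],None,fx=5,fy=5,interpolation=cv2.INTER_CUBIC))
E
```

```text
q [-0.348  0.054  1.768  0.     1.319 -0.778] pos [ 0.5499 -0.1728  0.2732] y-ang 24.6 zaxis [ 0.001 -0.    -1.   ] F [ 0.3 -0.3 -0.3] T [-0.04 -0.05 -0.02]
move cm [-0.12 -0.12  8.32]
```

View pics/e.png

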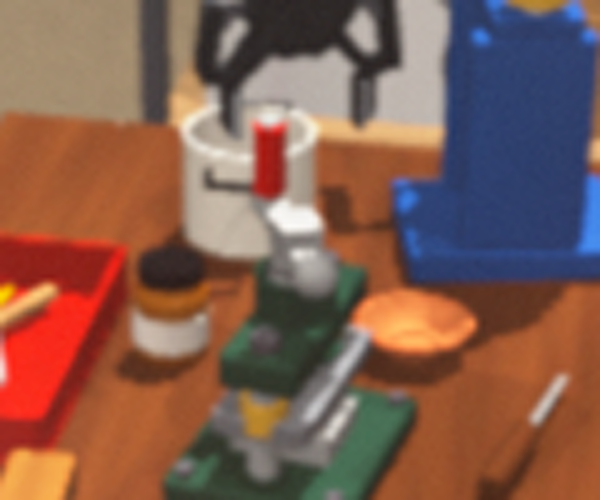

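The crank sits home in the collar, boss at side px (279,154), and the hand is clear above it. I regrip for the next wind.

>>> play_rows(commands=[[-0.1,-0.1,0,0,0,-0.03],[0,0,2.5,0,0,0],[0,0,2.5,0,0,0],[0,0,2,0,0,0],[0,0,1.2,0,0,0]])

```text
time: 22.0
tool_pos: [0.5479, -0.1738, 0.188]
tcp_rot: [-1.664, -2.661, 0.001]
wrist_force: [-0.5, 0.0, -0.6]
width: 1.001
grip_force: 0.0
```

>>> play_rows(commands=[[0,0,0,0,0,0],[0,0,0,0,0,0]])

```text
time: 22.17
tool_pos: [0.549, -0.1742, 0.1902]
tcp_rot: [-1.663, -2.664, 0.0]
wrist_force: [-0.3, 0.3, -0.6]
width: 0.997
grip_force: 0.0
```

```bash
python3 - <<'E'
from h import *
go(.5494,-.1744,.188)
E
```

```text
q [-0.351  0.108  1.865  0.     1.17  -0.805] pos [ 0.549  -0.1742  0.1902] y-ang 26.1 zaxis [-0.001  0.    -1.   ] F [-0.3  0.3 -0.6] T [ 0.01 -0.03 -0.01]
move cm [-0.03  0.03  0.22]
```

>>> play_rows(commands=[[0,0,0.05,0,0,0],[0,0,0,0,0,0],[0,0,0,0,0,0],[0,0,0,0,0,0],[0,0,0,0,0,0]], grip=1, force=50)

```text
time: 22.58
tool_pos: [0.5497, -0.1746, 0.191]
tcp_rot: [1.661, 2.665, 0.0]
wrist_force: [0.0, 0.2, 4.7]
width: 0.367
grip_force: 51.3
```

>>> play_rows(commands=[[0,0,0,0,0,0.1],[0,0,0,0,0,0.1],[0,0,0,0,0,0.1],[0,0,0,0,0,0.1],[0,0,0,0,0,0.1]])

```text
time: 23.0
tool_pos: [0.5495, -0.1749, 0.191]
tcp_rot: [2.274, 2.165, 0.0]
wrist_force: [-1.1, -0.7, 2.9]
width: 0.367
grip_force: 50.8
```

```bash
python3 - <<'E'
from h import *
go(.5494,-.1744,.188)
E
```

```text
q [-3.510e-01  1.070e-01  1.864e+00 -1.000e-03  1.168e+00 -3.020e-01] pos [ 0.5495 -0.1749  0.191 ] y-ang -2.8 zaxis [ 0.001 -0.001 -1.   ] F [-1.1 -0.7  2.9] T [-0.05  0.19  0.09]
move cm [ 0.05 -0.02  0.3 ]
```

>>> play_rows(commands=[[0,0,0,0,0,0.1],[0,0,0,0,0,0.1],[0,0,0,0,0,0.1],[0,0,0,0,0,0.1],[0,0,0,0,0,0.1]])

```text
time: 23.42
tool_pos: [0.5494, -0.175, 0.191]
tcp_rot: [2.739, 1.535, 0.0]
wrist_force: [-1.6, -1.1, 4.1]
width: 0.364
grip_force: 50.8
```

```bash
python3 - <<'E'
from h import *
go(.5494,-.1744,.188)
E
```

```text
q [-3.510e-01  1.070e-01  1.864e+00 -1.000e-03  1.169e+00  1.980e-01] pos [ 0.5494 -0.175   0.191 ] y-ang -31.4 zaxis [ 0.001 -0.001 -1.   ] F [-1.6 -1.1  4.1] T [-0.25  0.28  0.11]
move cm [ 0.05 -0.03  0.3 ]
```

>>> play_rows(commands=[[0,0,0,0,0,0.1],[0,0,0,0,0,0.1],[0,0,0,0,0,0.1],[0,0,0,0,0,0.1],[0,0,0,0,0,0.1]])

```text
time: 23.83
tool_pos: [0.5493, -0.175, 0.191]
tcp_rot: [3.034, 0.81, 0.0]
wrist_force: [-2.4, -0.2, 3.5]
width: 0.365
grip_force: 50.9
```

```bash
python3 - <<'E'
from h import *
go(.5494,-.1744,.188)
E
```

```text
q [-3.510e-01  1.070e-01  1.864e+00 -1.000e-03  1.169e+00  6.980e-01] pos [ 0.5493 -0.175   0.191 ] y-ang -60.1 zaxis [ 0.001 -0.001 -1.   ] F [-2.4 -0.2  3.5] T [-0.14  0.42  0.07]
move cm [ 0.04 -0.04  0.3 ]
```

>>> play_rows(commands=[[0,0,0,0,0,0.1],[0,0,0,0,0,0.1],[0,0,0,0,0,0.1],[0,0,0,0,0,0.1],[0,0,0,0,0,0.1]])

```text
time: 24.25
tool_pos: [0.5492, -0.1748, 0.191]
tcp_rot: [3.14, 0.035, 0.001]
wrist_force: [-2.4, -1.3, 3.9]
width: 0.362
grip_force: 51.0
```

```bash
python3 - <<'E'
from h import *
go(.5494,-.1744,.188)
E
```

```text
q [-3.510e-01  1.070e-01  1.864e+00 -1.000e-03  1.169e+00  1.198e+00] pos [ 0.5492 -0.1748  0.191 ] y-ang -88.7 zaxis [ 0.    -0.001 -1.   ] F [-2.4 -1.3  3.9] T [-0.18  0.42  0.09]
move cm [ 0.02 -0.04  0.3 ]
```

>>> play_rows(commands=[[0,0,0,0,0,0.1],[0,0,0,0,0,0.1],[0,0,0,0,0,0.1],[0,0,0,0,0,0.1],[0,0,0,0,0,0.1]])

```text
time: 24.67
tool_pos: [0.5491, -0.1747, 0.191]
tcp_rot: [3.052, -0.742, 0.0]
wrist_force: [-2.5, 0.5, 5.2]
width: 0.363
grip_force: 51.0
```

```bash
python3 - <<'E'
from h import *
go(.5494,-.1744,.188)
E
```

```text
q [-3.510e-01  1.070e-01  1.864e+00 -1.000e-03  1.170e+00  1.697e+00] pos [ 0.5491 -0.1747  0.191 ] y-ang -117.3 zaxis [ 0.    -0.001 -1.   ] F [-2.5  0.5  5.2] T [0.01 0.5  0.93]
move cm [ 0.02 -0.04  0.3 ]
```

Torque jumped to 0.93 N m, so this looks like the stop. I confirm with a little more turn.

>>> play_rows(commands=[[0,0,0,0,0,0.05],[0,0,0,0,0,0.05],[0,0,0,0,0,0]])

```text
time: 24.92
tool_pos: [0.5491, -0.1746, 0.191]
tcp_rot: [3.012, -0.888, 0.0]
wrist_force: [-2.6, -0.4, 6.2]
width: 0.364
grip_force: 51.2
```

```bash
python3 - <<'E'
from h import *
go(.5494,-.1744,.188)
E
```

```text
q [-3.510e-01  1.070e-01  1.864e+00 -1.000e-03  1.170e+00  1.794e+00] pos [ 0.5491 -0.1746  0.191 ] y-ang -122.8 zaxis [-0.    -0.001 -1.   ] F [-2.6 -0.4  6.2] T [-0.09  0.6   0.12]
move cm [ 0.02 -0.04  0.3 ]
```

>>> play_rows(commands=[[0,0,0,0,0,0.05],[0,0,0,0,0,0.05]])

```text
time: 25.08
tool_pos: [0.5491, -0.1746, 0.191]
tcp_rot: [2.965, -1.035, 0.001]
wrist_force: [-3.0, -0.4, 5.7]
width: 0.364
grip_force: 51.2
```

```bash
python3 - <<'E'
from h import *
go(.5494,-.1744,.188)
E
```

```text
q [-3.500e-01  1.070e-01  1.864e+00 -1.000e-03  1.170e+00  1.892e+00] pos [ 0.5491 -0.1746  0.191 ] y-ang -128.5 zaxis [-0.    -0.001 -1.   ] F [-3.  -0.4  5.7] T [-0.01  0.66  1.13]
move cm [ 0.01 -0.04  0.3 ]
```

>>> play_rows(commands=[[0,0,0,0,0,0.05],[0,0,0,0,0,0.05]])

```text
time: 25.25
tool_pos: [0.5491, -0.1746, 0.191]
tcp_rot: [2.909, -1.183, 0.001]
wrist_force: [-2.6, -0.1, 5.7]
width: 0.368
grip_force: 51.2
```

```bash
python3 - <<'E'
from h import *
go(.5494,-.1744,.188)
v=optics.read_camera("side")[...,::-1];t=optics.read_camera("top")[...,::-1]
cv2.imwrite("pics/f.png",np.hstack([cv2.resize(v[125:215,235:325],None,fx=4.4,fy=4.4,interpolation=cv2.INTER_CUBIC),cv2.resize(t[145:235,310:400],None,fx=4.4,fy=4.4,interpolation=cv2.INTER_CUBIC)]))
E
```

```text
q [-3.510e-01  1.070e-01  1.864e+00 -1.000e-03  1.170e+00  1.993e+00] pos [ 0.5491 -0.1746  0.191 ] y-ang -134.3 zaxis [ 0.    -0.001 -1.   ] F [-2.6 -0.1  5.7] T [-0.04  0.66  0.75]
move cm [ 0.01 -0.04  0.3 ]
```

View pics/f.png

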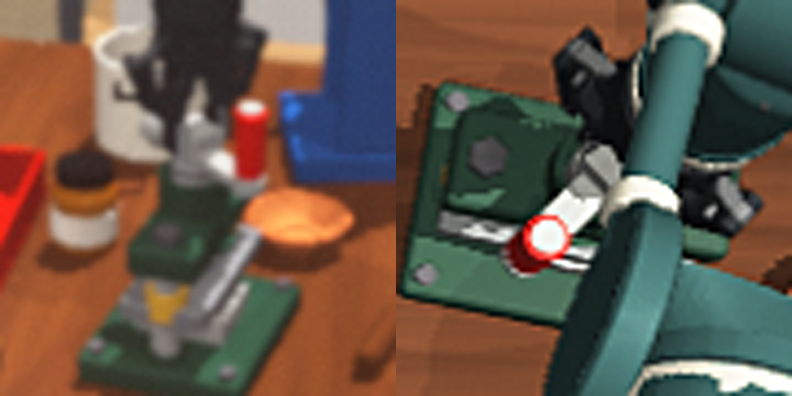

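```bash
python3 - <<'E'
from h import *
p=atz("top",310+150/4.4-.5,145+238/4.4-.5,.260);d=p-np.array([.5494,-.1744,.26])
print(p,np.hypot(*d[:2]),np.degrees(np.arctan2(d[1],d[0])))
p=atz("side",235+251/4.4-.5,125+107/4.4-.5,.260);d=p-np.array([.5494,-.1744,.26])
print(p,np.hypot(*d[:2]),np.degrees(np.arctan2(d[1],d[0])))
E
```

```text
[ 0.496  -0.1211  0.26  ] 0.07544832668787294 135.05369799694256
[ 0.497  -0.1256  0.26  ] 0.07160446913426564 137.0373306968199
```

>>> play_rows(commands=[[0,0,0,0,0,0.05],[0,0,0,0,0,0.05],[0,0,0,0,0,0.05],[0,0,0,0,0,0.05],[0,0,0,0,0,0]])

```text
time: 25.77
tool_pos: [0.5491, -0.1746, 0.191]
tcp_rot: [2.776, -1.471, 0.001]
wrist_force: [-3.4, 0.4, 5.8]
width: 0.362
grip_force: 51.2
```

```bash
python3 - <<'E'
from h import *
go(.5494,-.1744,.188)
t=optics.read_camera("top");cv2.imwrite("pics/g.png",t[...,::-1])
m=(t[...,0]>150)&(t[...,1]<60)&(t[...,2]<60)
o=cv2.imread("pics/f.png")
ys,xs=np.nonzero(m[160:235,310:400]);print("red now",xs.mean()+310,ys.mean()+160,len(xs))
f=cv2.resize(o[:,396:],(90,90),interpolation=cv2.INTER_AREA)
m=(f[...,2]>150)&(f[...,1]<60)&(f[...,0]<60);ys,xs=np.nonzero(m);print("before",xs.mean()+310,ys.mean()+145,len(xs))
E
```

```text
q [-0.351  0.107  1.864 -0.     1.17   2.195] pos [ 0.5491 -0.1746  0.191 ] y-ang -145.8 zaxis [ 0.    -0.001 -1.   ] F [-3.4  0.4  5.8] T [ 0.01  0.69 -0.08]
move cm [-0.   -0.03  0.3 ]
red now 337.23809523809524 193.28571428571428 21
before 341.0625 199.0625 16
```

The handle still follows the hand, so those torques were transients and it is not closed yet. I go on to the wrist's limit, then regrip.

>>> play_rows(commands=[[0,0,0,0,0,0.1],[0,0,0,0,0,0.1],[0,0,0,0,0,0],[0,0,0,0,0,0]])

```text
time: 26.15
tool_pos: [0.5499, -0.1746, 0.191]
tcp_rot: [-2.619, 1.735, -0.003]
wrist_force: [-0.8, -0.4, 5.2]
width: 0.363
grip_force: 51.1
```

```bash
python3 - <<'E'
from h import *
go(.5494,-.1744,.188)
t=optics.read_camera("top")
m=(t[...,0]>150)&(t[...,1]<60)&(t[...,2]<60)
ys,xs=np.nonzero(m[160:235,310:400]);print("red now",xs.mean()+310,ys.mean()+160,len(xs))
s=sensors.read_state();R=Ro.from_rotvec(s["tcp_rot"]).as_matrix();a=np.arctan2(R[1,1],R[0,1])-np.pi/2
for dz in(.054,.084,.112):print(proj("top",[[.5494+.075*np.cos(a),-.1744+.075*np.sin(a),.148+dz]]))
E
```

```text
q [-0.351  0.107  1.864  0.     1.168  2.39 ] pos [ 0.5499 -0.1746  0.191 ] y-ang -157.0 zaxis [ 0.002 -0.001 -1.   ] F [-0.8 -0.4  5.2] T [-0.04  0.22 -0.04]
move cm [-0.04  0.04  0.3 ]
red now 334.8181818181818 188.22727272727272 22
[[332.8 192.3]]
[[334.9 190.3]]
[[337.  188.3]]
```

>>> play_rows(commands=[[0,0,0,0,0,0],[0,0,0,0,0,0],[0,0,0,0,0,0],[0,0,0,0,0,0],[0,0,-1,0,0,0]], grip=0)

```text
time: 26.62
tool_pos: [0.5475, -0.1737, 0.1974]
tcp_rot: [2.616, -1.738, -0.008]
wrist_force: [-0.4, 0.5, 0.4]
width: 1.001
grip_force: 0.0
```

>>> play_rows(commands=[[0,0,-2.5,0,0,0],[0,0,-2.5,0,0,0],[0,0,-2.5,0,0,0],[0,0,0,0,0,-0.12],[0,0,0,0,0,-0.12]])

```text
time: 27.03
tool_pos: [0.5507, -0.1748, 0.2786]
tcp_rot: [-2.809, 1.404, -0.009]
wrist_force: [0.3, -0.6, 0.1]
width: 0.999
grip_force: 0.0
```

>>> play_rows(commands=[[0,0,0,0,0,-0.12],[0,0,0,0,0,-0.12],[0,0,0,0,0,-0.12],[0,0,0,0,0,-0.12],[0,0,0,0,0,-0.12]])

```text
time: 27.45
tool_pos: [0.5493, -0.1743, 0.2755]
tcp_rot: [3.1, -0.511, 0.001]
wrist_force: [0.0, -0.7, 0.1]
width: 0.996
grip_force: 0.0
```

>>> play_rows(commands=[[0,0,0,0,0,-0.12],[0,0,0,0,0,-0.12],[0,0,0,0,0,-0.12],[0,0,0,0,0,-0.12],[0,0,0,0,0,-0.12]])

```text
time: 27.87
tool_pos: [0.5492, -0.1743, 0.2755]
tcp_rot: [3.112, 0.428, 0.001]
wrist_force: [0.2, -0.7, 0.4]
width: 1.005
grip_force: 0.0
```

>>> play_rows(commands=[[0,0,0,0,0,-0.12],[0,0,0,0,0,-0.12],[0,0,0,0,0,-0.12],[0,0,0,0,0,-0.12],[0,0,0,0,0,-0.12]])

```text
time: 28.28
tool_pos: [0.5492, -0.1743, 0.2755]
tcp_rot: [2.847, 1.328, 0.001]
wrist_force: [0.2, -0.4, -0.2]
width: 1.0
grip_force: 0.0
```

>>> play_rows(commands=[[0,0,0,0,0,-0.12],[0,0,0,0,0,-0.12],[0,0,0,0,0,-0.12],[0,0,0,0,0,-0.12],[0,0,0,0,0,-0.12]])

```text
time: 28.7
tool_pos: [0.5493, -0.1743, 0.2755]
tcp_rot: [2.327, 2.11, 0.0]
wrist_force: [0.4, -1.0, 0.4]
width: 1.001
grip_force: 0.0
```

>>> play_rows(commands=[[0,0,0,0,0,-0.12],[0,0,0,0,0,-0.12],[0,0,0,0,0,-0.12],[0,0,0,0,0,-0.12],[0,0,0,0,0,0]])

```text
time: 29.12
tool_pos: [0.5493, -0.1743, 0.2755]
tcp_rot: [1.762, 2.6, 0.0]
wrist_force: [0.2, 0.2, 0.4]
width: 0.998
grip_force: 0.0
```

```bash
python3 - <<'E'
from h import *
go(.5494,-.1744,.19)
a=np.radians(23-90)
v=optics.read_camera("side");u=optics.read_camera("top")
for n,t in(("side",v),("top",u)):
    m=((t[...,0]>140)&(t[...,1]<60)&(t[...,2]<60)).astype(np.uint8)
    k,l,st,c=cv2.connectedComponentsWithStats(m)
    for ang in(113,):
        b=np.radians(ang);P=proj(n,[[.5494+.075*np.cos(b),-.1744+.075*np.sin(b),.148+.084]])[0]
    i=[(st[j,4],c[j].round(1).tolist()) for j in range(1,k) if st[j,4]>5 and np.hypot(*(c[j]-P))<40];print(n,P,i)
cv2.imwrite("pics/h.png",v[...,::-1])
E
```

```text
q [-0.351  0.053  1.765  0.     1.323 -0.73 ] pos [ 0.5493 -0.1743  0.2755] y-ang 21.7 zaxis [ 0.001 -0.    -1.   ] F [0.2 0.2 0.4] T [0.06 0.01 0.02]
move cm [-0.01  0.01  8.55]
side [284.  157.9] [(np.int32(79), [283.8, 159.4])]
top [334.9 190.3] [(np.int32(18), [334.6, 186.8])]
```

>>> play_rows(commands=[[0,0,2.5,0,0,-0.02],[0,0,2.5,0,0,0],[0,0,2,0,0,0],[0,0,1.5,0,0,0],[0,0,0,0,0,0]])

```text
time: 29.63
tool_pos: [0.5465, -0.1734, 0.1857]
tcp_rot: [-1.74, -2.607, 0.003]
wrist_force: [-1.0, 0.1, -1.3]
width: 1.001
grip_force: 0.0
```

>>> play_rows(commands=[[0,0,0,0,0,0],[0,0,0,0,0,0],[0,0,0,0,0,0],[0,0,0,0,0,0],[0,0,0,0,0,0]], grip=1, force=50)

```text
time: 30.05
tool_pos: [0.55, -0.1747, 0.1916]
tcp_rot: [1.74, 2.613, 0.001]
wrist_force: [-0.1, 0.2, 4.2]
width: 0.369
grip_force: 51.4
```

>>> play_rows(commands=[[0,0,0,0,0,0.1],[0,0,0,0,0,0.1],[0,0,0,0,0,0.1],[0,0,0,0,0,0]])

```text
time: 30.38
tool_pos: [0.5493, -0.1746, 0.1916]
tcp_rot: [2.116, 2.32, -0.0]
wrist_force: [-2.9, 1.1, 4.8]
width: 0.365
grip_force: 51.2
```

```bash
python3 - <<'E'
from h import *
go(.5494,-.1744,.188)
E
```

```text
q [-3.510e-01  1.070e-01  1.864e+00 -1.000e-03  1.170e+00 -4.420e-01] pos [ 0.5493 -0.1746  0.1916] y-ang 5.3 zaxis [ 0.001 -0.001 -1.   ] F [-2.9  1.1  4.8] T [ 0.01  0.54 -0.08]
move cm [0.02 0.02 0.36]
```

>>> play_rows(commands=[[0,0,0,0,0,0.1],[0,0,0,0,0,0.1],[0,0,0,0,0,0.1],[0,0,0,0,0,0]])

```text
time: 30.72
tool_pos: [0.5493, -0.1746, 0.1916]
tcp_rot: [2.439, 1.978, -0.0]
wrist_force: [-2.7, -0.3, 4.6]
width: 0.362
grip_force: 51.2
```

```bash
python3 - <<'E'
from h import *
go(.5494,-.1744,.188)
E
```

```text
q [-3.510e-01  1.070e-01  1.864e+00 -1.000e-03  1.170e+00 -1.420e-01] pos [ 0.5493 -0.1746  0.1916] y-ang -11.9 zaxis [ 0.001 -0.001 -1.   ] F [-2.7 -0.3  4.6] T [-0.03  0.56 -0.05]
move cm [0.02 0.01 0.36]
```

>>> play_rows(commands=[[0,0,0,0,0,0.1],[0,0,0,0,0,0.1],[0,0,0,0,0,0.1],[0,0,0,0,0,0]])

```text
time: 31.05
tool_pos: [0.5495, -0.1746, 0.1916]
tcp_rot: [2.707, 1.592, 0.001]
wrist_force: [-2.4, 0.4, 5.8]
width: 0.364
grip_force: 51.3
```

```bash
cat > look.py <<'E'
from h import *
go(.5494,-.1744,.188)
s=sensors.read_state();R=Ro.from_rotvec(s["tcp_rot"]).as_matrix();y=np.degrees(np.arctan2(R[1,1],R[0,1]))
v=optics.read_camera("side");u=optics.read_camera("top")
b=np.radians(y+90)
for n,t in(("side",v),("top",u)):
    m=((t[...,0]>140)&(t[...,1]<60)&(t[...,2]<60)).astype(np.uint8)
    k,l,st,c=cv2.connectedComponentsWithStats(m)
    P=proj(n,[[.5494+.075*np.cos(b),-.1744+.075*np.sin(b),.148+.084]])[0]
    print(n,"handle expected",P,"seen",[(int(st[j,4]),c[j].round(1).tolist()) for j in range(1,k) if st[j,4]>5 and np.hypot(*(c[j]-P))<30])
E
python3 look.py
```

```text
q [-0.351  0.107  1.864 -0.     1.17   0.157] pos [ 0.5495 -0.1746  0.1916] y-ang -29.1 zaxis [ 0.001 -0.001 -1.   ] F [-2.4  0.4  5.8] T [-0.06  0.47 -0.05]
move cm [ 0.02 -0.02  0.36]
side handle expected [266.  155.8] seen [(73, [265.8, 157.6])]
top handle expected [336.4 163.8] seen [(25, [337.5, 161.4])]
```

>>> play_rows(commands=[[0,0,0,0,0,0.1],[0,0,0,0,0,0.1]])

```text
time: 31.32
tool_pos: [0.5501, -0.1748, 0.1916]
tcp_rot: [2.851, 1.314, 0.003]
wrist_force: [-0.6, -0.3, 3.1]
width: 0.368
grip_force: 51.1
```

```bash
python3 look.py; python3 - <<'E'
from h import *
v=optics.read_camera("side")[...,::-1];cv2.imwrite("pics/now.png",v)
x0,x1,y0,y1=250,302,170,222
c=[cv2.imread("pics/side0.png"),cv2.imread("pics/h.png"),v]
r=[cv2.resize(i[y0:y1,x0:x1],(266,300),interpolation=cv2.INTER_CUBIC) for i in c]
t=[cv2.resize(i[y0:y1,x0:x1],(266,300),interpolation=cv2.INTER_CUBIC) for i in [cv2.absdiff(c[0],c[1])*3,cv2.absdiff(c[1],c[2])*3]]
t0=cv2.resize(cv2.imread("pics/top0.png")[160:215,318:368],(266,300),interpolation=cv2.INTER_CUBIC)
cv2.imwrite("pics/cmp.png",np.vstack([np.hstack(r),np.hstack(t+[t0])]))
E
```

```text
q [-0.351  0.107  1.864 -0.     1.168  0.356] pos [ 0.5501 -0.1748  0.1916] y-ang -40.5 zaxis [ 0.003 -0.001 -1.   ] F [-0.6 -0.3  3.1] T [-0.05  0.18  0.05]
move cm [-0.02 -0.08  0.36]
side handle expected [263.1 154.5] seen [(74, [262.8, 156.1])]
top handle expected [339.9 159. ] seen [(24, [340.7, 156.1])]
```

View pics/cmp.png

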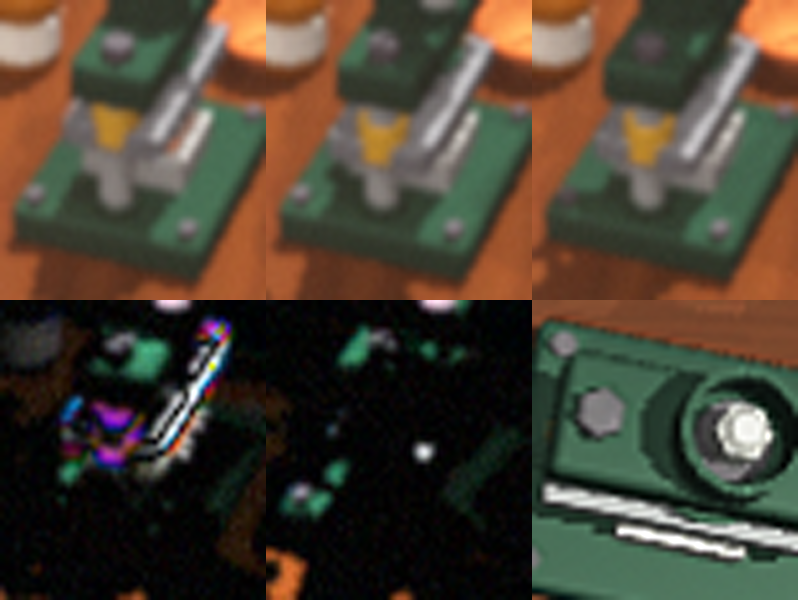

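```bash
python3 - <<'E'
from h import *
g=lambda i:cv2.cvtColor(i,cv2.COLOR_BGR2GRAY).astype(np.float32)
a=g(cv2.imread("pics/side0.png"));e=np.zeros_like(a)
e[110:210,220:340]=g(cv2.resize(cv2.imread("pics/e.png"),(120,100),interpolation=cv2.INTER_AREA))
f=np.zeros_like(a);f[125:215,235:325]=g(cv2.resize(cv2.imread("pics/f.png")[:,:396],(90,90),interpolation=cv2.INTER_AREA))
h=g(cv2.imread("pics/h.png"));n=g(cv2.imread("pics/now.png"))
# bar window in each, template from n
x0,x1,y0,y1=278,296,174,202
T=cv2.resize(n[y0:y1,x0:x1],None,fx=8,fy=8,interpolation=cv2.INTER_CUBIC)
for k,i in(("start",a),("e",e),("f",f),("h",h)):
    S=cv2.resize(i[y0-6:y1+3,x0-2:x1+2],None,fx=8,fy=8,interpolation=cv2.INTER_CUBIC)
    r=cv2.matchTemplate(S,T,cv2.TM_CCOEFF_NORMED);_,m,_,l=cv2.minMaxLoc(r)
    print(k,m.round(3),"shift px",(l[0]/8-2,l[1]/8-6))
P=proj("side",[[.52,-.17,.08],[.52,-.17,.07]]);print("per 10mm",P[1]-P[0])
E
```

```text
Traceback (most recent call last):
AttributeError: 'float' object has no attribute 'round'
```

```bash
cat > bar.py <<'E'
from h import *
g=lambda i:cv2.cvtColor(i,cv2.COLOR_BGR2GRAY).astype(np.float32)
a=g(cv2.imread("pics/side0.png"));e=np.zeros_like(a)
e[110:210,220:340]=g(cv2.resize(cv2.imread("pics/e.png"),(120,100),interpolation=cv2.INTER_AREA))
f=np.zeros_like(a);f[125:215,235:325]=g(cv2.resize(cv2.imread("pics/f.png")[:,:396],(90,90),interpolation=cv2.INTER_AREA))
h=g(cv2.imread("pics/h.png"));n=g(cv2.imread("pics/now.png"))
x0,x1,y0,y1=278,296,174,202
T=cv2.resize(n[y0:y1,x0:x1],None,fx=8,fy=8,interpolation=cv2.INTER_CUBIC)
for k,i in(("start",a),("e",e),("f",f),("h",h)):
    S=cv2.resize(i[y0-6:y1+3,x0-2:x1+2],None,fx=8,fy=8,interpolation=cv2.INTER_CUBIC)
    r=cv2.matchTemplate(S,T,cv2.TM_CCOEFF_NORMED);_,m,_,l=cv2.minMaxLoc(r)
    print(k,round(m,3),"shift px",(l[0]/8-2,l[1]/8-6))
P=proj("side",[[.52,-.17,.08],[.52,-.17,.07]]);print("per 10mm",P[1]-P[0])
E
python3 bar.py
```

```text
start 0.854 shift px (-0.125, -1.375)
e 0.949 shift px (0.0, -0.75)
f 0.967 shift px (0.125, -0.25)
h 0.98 shift px (0.125, -0.25)
per 10mm [0.  2.3]
```

```bash
cat >> bar.py <<'E'
print("yellow area / lower edge")
def B(p,c=None):return cv2.imread("pics/"+p).astype(np.float32)
E_=np.zeros((420,560,3),np.float32);E_[110:210,220:340]=cv2.resize(B("e.png"),(120,100),interpolation=cv2.INTER_AREA)
F_=np.zeros_like(E_);F_[125:215,235:325]=cv2.resize(B("f.png")[:,:396],(90,90),interpolation=cv2.INTER_AREA)
import os
for k,i in(("start",B("side0.png")),("e",E_),("f",F_),("h",B("h.png")),("now",B("now.png")))+((("now2",B("now2.png")),) if os.path.exists("pics/now2.png") else ()):
    w=i[180:206,264:282];s=np.clip((w[...,2]+w[...,1])/2-w[...,0]-20,0,80)  # yellowness
    col=s[:,5:14].sum(1);rows=np.arange(180,206)
    m=col.max()/2;j=max(np.nonzero(col>m)[0]);edge=rows[j]+(col[j]-m)/(col[j]-col[j+1])
    print(k,"area",int(s.sum()),"edge",round(float(edge),2))
E
python3 bar.py|tail -5
```

```text
start area 3510 edge 194.42
e area 3990 edge 196.15
f area 4159 edge 197.13
h area 4182 edge 197.16
now area 4185 edge 197.16
```

The platen's edge moved 7.5 mm, then 4.3 mm more. It has stayed at row 197.16 in the last three pictures, so it is hard closed at about 11.8 mm, which agrees with the torque peak. I let go and rise.

>>> play_rows(commands=[[0,0,0,0,0,0],[0,0,0,0,0,0],[0,0,0,0,0,0],[0,0,0,0,0,0],[0,0,-1,0,0,0]], grip=0)

```text
time: 31.88
tool_pos: [0.5474, -0.1737, 0.1974]
tcp_rot: [-2.848, -1.319, 0.005]
wrist_force: [-0.1, 0.2, -0.5]
width: 0.998
grip_force: 0.0
```

>>> play_rows(commands=[[0,0,-2.5,0,0,0],[0,0,-2.5,0,0,0],[0,0,-2.5,0,0,0],[0,0,-2.5,0,0,0],[0,0,0,0,0,0]])

```text
time: 32.3
tool_pos: [0.5521, -0.1753, 0.3072]
tcp_rot: [2.844, 1.317, 0.012]
wrist_force: [0.6, -0.1, 1.2]
width: 1.002
grip_force: 0.0
```

```bash
python3 look.py; python3 - <<'E'
from h import *
v=optics.read_camera("side")[...,::-1];cv2.imwrite("pics/now2.png",v)
# white handle cap / crank height check: red handle top & bottom rows at its centre column
t=v[...,::-1].astype(int);m=(t[...,0]>120)&(t[...,1]<80)&(t[...,2]<80);m[:140]=0;m[180:]=0
r,c=np.nonzero(m[:,250:275]);c=c+250;print("red rows",r.min(),r.max(),"cols",c.min(),c.max())
b=np.radians(49.5)
for z in(.054,.112):print(z,proj("side",[[.5494+.075*np.cos(b),-.1744+.075*np.sin(b),.148+z]]))
# same for the known-home picture h (113 deg)
h=cv2.imread("pics/h.png")[...,::-1].astype(int);m=(h[...,0]>120)&(h[...,1]<80)&(h[...,2]<80)
r,c=np.nonzero(m[140:180,270:295]);print("h red rows",r.min()+140,r.max()+140)
b=np.radians(113)
for z in(.054,.112):print(z,proj("side",[[.5494+.075*np.cos(b),-.1744+.075*np.sin(b),.148+z]]))
E
python3 bar.py|tail -2
```

```text
q [-0.351  0.037  1.724  0.     1.369  0.353] pos [ 0.5521 -0.1753  0.3072] y-ang -40.3 zaxis [ 0.01  -0.004 -1.   ] F [ 0.6 -0.1  1.2] T [ 0.   -0.05 -0.01]
move cm [-0.15 -0.39 11.92]
side handle expected [263.1 154.5] seen [(70, [262.7, 156.2])]
top handle expected [339.8 159.1] seen [(25, [340.3, 156.7])]
red rows 148 179 cols 250 270
0.054 [[263.1 162. ]]
0.112 [[263.1 147.3]]
h red rows 140 171
0.054 [[283.9 165.4]]
0.112 [[284.2 150.7]]
now area 4185 edge 197.16
now2 area 4172 edge 197.16
```

```bash
python3 -c "
from workcell import order
print(order.finish_job())"
```

```text
the job is handed in; nothing more can be done
None
```

The crank is on the spindle and released. The platen was wound down about 11.8 mm until it stopped, apparently closed on the blank, and the job is handed in with no verdict returned. After the platen stopped I kept turning and the crank moved about 1.5 rad further without it, probably slipping on the hex, but it still looked fully seated in the last pictures.

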